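# Clamp a pipe coupling without crushing it

### The arm

A 7-joint arm with a two-finger parallel gripper is mounted at the origin on the work surface. World frame = base frame: x ahead of the robot, y to its left, z up, the work surface at z = 0. Lengths are in m, angles in rad, forces in N, time in s.
With the tool pointing down it reaches from about 0.4 to 0.85 m from the base axis. Payload 10.4 kg.
Tool frame: the origin (TCP) lies midway between the tips of the shut fingers; the grasp point (between the pads) lies 19 mm behind it (hold_point_z is the distance from the TCP to the grasp point, in m); x points along the fingers, y is the direction in which the jaws open and shut, and the axes are right-handed (so a half turn about x gives the same grasp; the last joint's range is limited). The gripper opens to 87 mm and grips with 3 to 60 N. Pads are 19 mm wide; open, the fingers measure 117 mm over their backs; the gripper's body (75 mm by 190 mm) begins 51 mm behind the grasp point.
Start: joints at [1.176, 0.332, -0.065, 1.46, 0.022, 1.35, -0.088], TCP at [0.227, -0.582, 0.223] pointing down, gripper open.
Joint ranges: [-2.6, 2.6], [-0.5, 2.12], [-1.47, 1.34], [0.16, 2.42], [-1.27, 4.41], [0.06, 2.06], [-2.6, 2.6]. Speed limits (rad/s): [2.22, 2.22, 2.79, 2.79, 3.14, 3.14, 3.14].

### API

Orientations are given as a unit quaternion [w, x, y, z].
In Python, from station import observe, get_image, sign_off, hold_point_z gives the robot as it stands. The module is installed in compiled form; this text tells all that it offers.
- The arm moves only by the tool drive_tool, never from a script. Its argument "rows" is one flat list of numbers, 4 for each row, row after row: the shift along the tool's x, y, z in mm, then the turn about the tool's x in rad. A call has 1 to 12 rows; each row shifts and turns the commanded pose from where the row before left it, along the tool's axes as they then stand; what a row does not reach is not made up. A row lasts 1/10 s, in which the tool goes at most 50 mm and 8.59 degrees, less where a joint would pass 70% of its speed; a pose out of reach is approached as far as the arm can. A call with a gripper value outside its range is refused whole. "hand" is the opening in per cent of the stroke, from 0 (shut) to 100 (fully open), set as the call begins (left out, the last holds). The fingers move at their own pace and stop on an object; "newtons" is the grip in N (left out, the last holds). Time passes only in rows, so rows that do not move let the fingers close. It gives the time, the measured TCP pose, the force and the opening at its end, in the units of the state.
- observe(): the state, without advancing time (a new reading comes with each control period).
- get_image(name): name is "scene" or "top" or "wrist"; returns a dict with "frame" (480x640x3 uint8, red, green, blue), "fx", "fy", "cx", "cy" (pixels), "extrinsics" (4x4, takes a point from camera to world coordinates). Camera axes: x right, y up, looking along -z (the intrinsics and any distortion apply to the point x, -y, -z); pixel columns grow to the right and rows downward; lengths in m; the calibration is good to about 2 mm. A picture is of the moment at which its call begins. There is no depth.
- sign_off(): hands the job in, once; it reports no verdict.
The state is a dict: "t": time; "qpos": joint angles; "joint_velocities": joint speeds; "joint_efforts": joint torques, N m; "ee_pos": TCP position; "tool_rot": TCP orientation; "ft_force": force on the tool from outside, world axes, zero at the start; "ft_torque": the same for the moment, N m; "grip_width": finger opening in m.
Only numpy, scipy, OpenCV 4.12 (cv2) and the standard library are available. Lean on these libraries where they do the work, as an engineer would, in place of code of your own. Each camera call takes 0.05 s, during which the arm holds its last target. There are 200 camera calls.

### The job

Stand the larger of the two straight pipe couplings on end between the jaws of the bar clamp, in front of its V-shaped pad, and let go of it; then pump the clamp's trigger until the sliding jaw has come up and grips the coupling firmly in the V, without crushing its thin wall. Finish holding: keep your hand squeezing the trigger so that the grip stays on, and leave the other fittings and the stock bin where they are.

Things in the scene. Friction and masses are not known exactly. Their poses are not given: they have to be found in the camera images.
- clamp: One-hand bar clamp lying flat, screwed to a plywood board 12 mm thick (x -135 to 105, y -120 to 130 mm) on the bench. Clamp frame: x from pistol grip to jaws, y along the bar from fixed to sliding jaw, z up; origin on the bench under the bar's axis. Black head: x -24 to 34, y -62 to -6, top z = 52. Steel bar: x -13 to 10, z 31 to 37; it ratchets towards -y only.
- seat (a point): Point on the board's top where the middle of the coupling's foot is when the coupling sits fully in the V pad: x = 66, y = 29, z = 12 mm in the clamp frame, same axes.
- handle_mid (a point): Middle of the black pistol grip, where the hand squeezes: x = -66, y = -51, z = 34 mm in the clamp frame, same axes. The grip is fixed, runs along x from -22 to -132, is 22 mm wide (y -62 to -40) and z 20 to 48; its back face is 11 mm from this point towards -y. Below it 8 mm are free down to the board.
- trigger (a joint): Trigger angle: 0 let go (sprung out), 0.235 rad fully squeezed (stop). Vertical hinge at x = 22, y = -29 in the clamp frame; squeezing moves it to -y, towards the pistol grip. Each squeeze past 0.21 and back under 0.02 rad draws the bar in by one 5 mm tooth (up to 6.6 mm while squeezed, then back to the tooth). Short strokes may win nothing.
- trigger_blade: The trigger's lever: grey plastic bar 12 mm wide, 22 mm high (z 23 to 45), reaching 41 to 145 mm from the hinge, on the +y side of the pistol grip. Origin on its hinge; its x axis runs along the lever from tip to hinge, z up. Parallel to the pistol grip when fully squeezed.
- trigger_press (a point): Point on the trigger's outer (+y) face, 88 mm from the hinge, beside handle_mid, where the hand presses. From the pistol grip's back face to here: 58 mm let go, 37 mm fully squeezed. The return spring takes 2 N (out) to 3 N (in) here; each further 1 N gives about 2.7 N at the jaw, less some 4 N of friction.
- bar (a joint): How far the bar with the sliding jaw is drawn in (m), 0 to 0.05; starts at 0.0045 to 0.0175. The pad meets a coupling seated in the V at 0.0295.
- pad: Rubber pad of the sliding jaw, 36 mm wide (x), z 20 to 48 mm, centred on x = 66 like the V pad. Origin in the middle of its pressing face, which looks to -y. Its rubber squashes 1 mm per 7 N, up to 13 mm. A good grip on the coupling is about 25 N (10 to 55 N).
- v_pad: Rubber V pad on the head's fixed jaw, a 120 degree V open to +y, 40 mm wide (x), z 20 to 48 mm. Origin in the middle of the bottom line of the V: x = 66, y = 0, z = 34 mm in the clamp frame, same axes.
- coupling: The larger straight pipe coupling: plain grey plastic tube standing on end, outside diameter 50, 55 mm tall, wall 3.5 mm, open at both ends, about 0.06 to 0.13 kg. Origin at the middle of its foot, z along its axis. Its wall is crushed if the jaw presses with more than 60 N.
- small_coupling: Bystander: the smaller straight coupling, same grey plastic, diameter 32 mm, 38 mm tall, standing on end. Origin at the middle of its foot.
- elbow: Bystander: grey plastic 90 degree pipe elbow lying flat, 92 x 92 x 48 mm. Origin near its middle, on the bench.
- stock_bin: Bystander: rusty sheet-steel stock bin with some fittings in it, 160 x 100 x 75 mm, low front towards its -x. Origin at the middle of its underside.
Not all that is in view belongs to the job. Leave any orange or red look-alike of the coupling alone.

How it is judged:
By the outcome, as a careful person would: the job done as asked, in the order asked, and still so for the second after the job is handed in, while the arm keeps its last pose, push and grip.
It also fails if it takes over 64 s, if anything falls off the work surface, if the arm or the gripper's body presses on something with over 40 N, if the wrist force passes 120 N, or if a joint passes its speed limit or range.

## Working session

There is one attempt and no reset: what is moved stays moved. The work goes in short steps, Python scripts to look and compute and a tool call to move; the robot and the scene stay as the last step left them, time stands still between calls to the robot, and variables do not carry over. Pictures are saved under pics/ and viewed, about 8 in all and at most 12, crops included, and the job is handed in when it is done.

Besides the shell and the picture viewer there is one more tool, called after "Request:" as name(argument=value, ...) on one line, values as JSON. drive_tool: Moves the arm, as the interface text tells. Its arguments: {"type":"object","properties":{"rows":{"type":"array","items":{"type":"number"}},"hand":{"type":"number"},"newtons":{"type":"number"}},"required":["rows"]}

```bash
mkdir -p pics; cat > h.py <<'E'
import numpy as np, cv2
from station import observe, get_image, sign_off, hold_point_z
def snap(n,fn):
    d=get_image(n); cv2.imwrite(f'pics/{fn}.png',d['frame'][:,:,::-1]); np.savez(f'pics/{fn}.npz',**{k:d[k] for k in ('fx','fy','cx','cy','extrinsics')}); return d
def ray(fn,u,v,z):
    d=np.load(f'pics/{fn}.npz'); E=d['extrinsics']
    r=E[:3,:3]@np.array([(u-d['cx'])/d['fx'],-(v-d['cy'])/d['fy'],-1.]); o=E[:3,3]
    return o+r*(z-o[2])/r[2]
def proj(fn,p):
    d=np.load(f'pics/{fn}.npz'); E=d['extrinsics']; c=E[:3,:3].T@(np.array(p)-E[:3,3])
    return d['cx']+d['fx']*c[0]/-c[2], d['cy']-d['fy']*c[1]/-c[2]
E
python3 - <<'E'
from h import *
d=snap('scene','s1'); d2=snap('top','t1')
print(d.keys()); print(hold_point_z if not callable(hold_point_z) else hold_point_z()); print(observe()); print(d['extrinsics'],d2['extrinsics'],d2['fx'])
E
```

```text
dict_keys(['frame', 'fx', 'fy', 'cx', 'cy', 'extrinsics'])
0.0187
{'t': 0.1, 'qpos': array([ 1.1764131 ,  0.33281775, -0.06471221,  1.46084937,  0.02157504,
        1.34993143, -0.08849732]), 'joint_velocities': array([ 0.00010766, -0.00078535, -0.00320688, -0.00217884, -0.00114576,
       -0.00086709,  0.00032248]), 'joint_efforts': array([ 2.16058528e-03, -6.24547577e+01,  2.53938662e-02, -3.90715742e+01,
       -6.13454869e-02,  3.66270065e-02,  9.98988071e-05]), 'ee_pos': array([ 0.22692964, -0.5819645 ,  0.22183167]), 'tool_rot': array([-0.13024557, -0.69482589, -0.13115267,  0.69501946]), 'ft_force': array([ 0.28991325, -0.75667064, -0.81466946]), 'ft_torque': array([-0.01323234,  0.00362921, -0.00912554]), 'grip_width': 0.08702913051190395}
[[ 0.77420575 -0.52339794  0.35589333  0.94982207]
 [ 0.63282978  0.62991135 -0.45026455 -0.45422169]
 [ 0.01148629  0.5738173   0.81890278  0.88250546]
 [ 0.          0.          0.          1.        ]] [[ 0.0108332   0.98881695 -0.14874032  0.45853789]
 [-0.99913202  0.00472061 -0.04138739 -0.03814862]
 [-0.04022241  0.14905957  0.98800982  0.93207931]
 [ 0.          0.          0.          1.        ]] 436.6276397233728
```

View pics/t1.png

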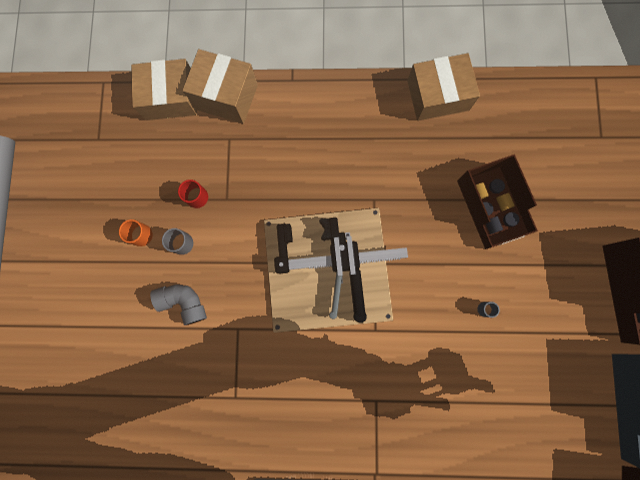

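View pics/s1.png

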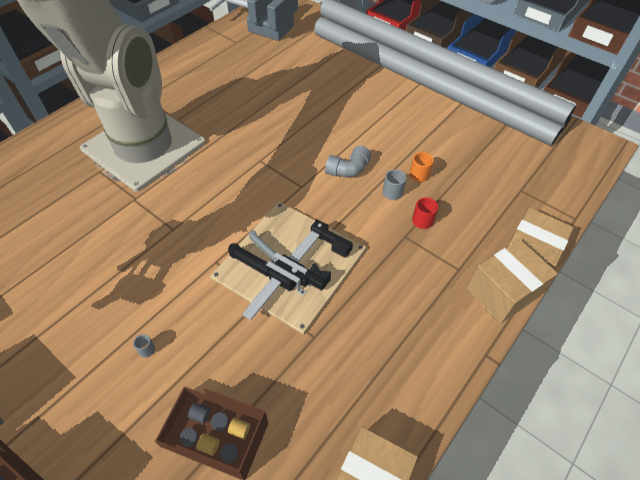

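```bash
python3 - <<'E'
import cv2,numpy as np
a=cv2.imread('pics/t1.png'); f=lambda x0,y0,w,h:cv2.resize(a[y0:y0+h,x0:x0+w],None,fx=4,fy=4,interpolation=cv2.INTER_CUBIC)
o=np.zeros((560,800,3),np.uint8); o[:,:640]=f(255,200,160,140); o[:160,640:]=f(157,221,40,40); o[200:360,640:]=f(468,289,40,40)
cv2.imwrite('pics/c1.png',o)
E
```

```text
(no output)
```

View pics/c1.png

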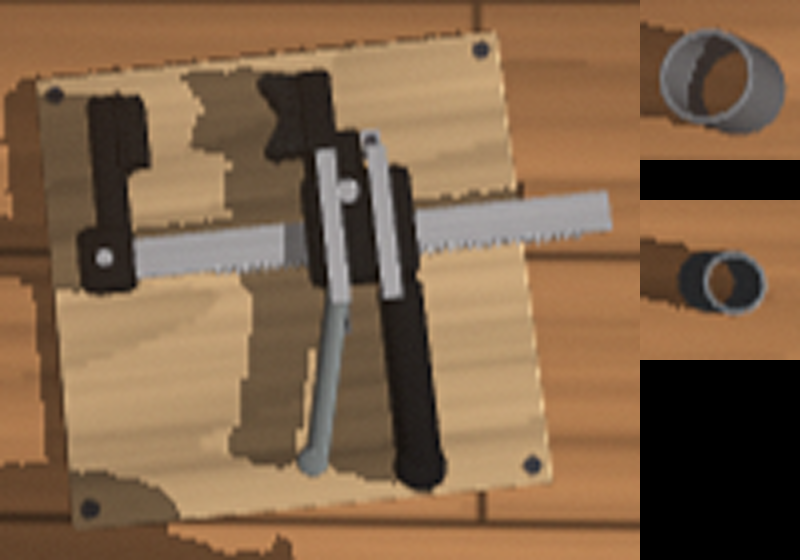

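```bash
cat >> h.py <<'E'
def fit(P,Q):  # 2D rigid P->Q
    P=np.array(P,float);Q=np.array(Q,float);p=P-P.mean(0);q=Q-Q.mean(0)
    th=np.arctan2((p[:,0]*q[:,1]-p[:,1]*q[:,0]).sum(),(p*q).sum()); R=np.array([[np.cos(th),-np.sin(th)],[np.sin(th),np.cos(th)]])
    t=Q.mean(0)-R@P.mean(0); return th,R,t,np.abs((P@R.T+t)-Q)
E
python3 - <<'E'
from h import *
c=lambda u,v,x0,y0:((u+.5)/4-.5+x0,(v+.5)/4-.5+y0)
pts=[ray('t1',*c(u,v,255,200),.012)[:2] for u,v in [(38,80),(497,32),(552,478),(72,528)]]
th,R,t,e=fit([(.105,.13),(.105,-.12),(-.135,-.12),(-.135,.13)],pts)
print('clamp',th,t,e.max())
for n,p in dict(seat=(.066,.029),handle=(-.066,-.051)).items(): print(n,R@np.array(p)+t)
k=ray('t1',*c(67.5,76.5,157,221),.055); print('coup',k)
print('coup top in scene px',proj('s1',k))
for p in [(.105,.13),(.105,-.12),(-.135,-.12),(-.135,.13)]: print(proj('s1',[*(R@np.array(p)+t),.012]))
o=observe(); from scipy.spatial.transform import Rotation as T
q=o['tool_rot']; print(T.from_quat(q[[1,2,3,0]]).as_matrix())
a=cv2.imread('pics/s1.png'); f=lambda x0,y0,w,h:cv2.resize(a[y0:y0+h,x0:x0+w],None,fx=4,fy=4,interpolation=cv2.INTER_CUBIC)
o=np.zeros((560,800,3),np.uint8); o[:,:640]=f(210,200,160,140); o[:200,640:]=f(375,160,40,50)
cv2.imwrite('pics/c2.png',o)
E
```

```text
clamp 0.10828210467181196 [ 0.55203043 -0.03552595] 0.0021559343075836512
seat [6.14509835e-01 4.36867802e-04]
handle [ 0.49192858 -0.09335991]
coup [0.58974075 0.28337863 0.055     ]
coup top in scene px (np.float64(394.51361997163434), np.float64(175.28695366952226))
(np.float64(366.2610709592926), np.float64(245.05131237305153))
(np.float64(302.9508010169889), np.float64(331.1457400312173))
(np.float64(208.98999111885547), np.float64(274.1379168886391))
(np.float64(278.21111072760255), np.float64(199.57702571199457))
[[-5.06136690e-04  3.63302958e-01 -9.31670921e-01]
 [ 1.21013269e-03 -9.31670135e-01 -3.63303310e-01]
 [-9.99999140e-01 -1.31132658e-03  3.19076500e-05]]
```

View pics/c2.png

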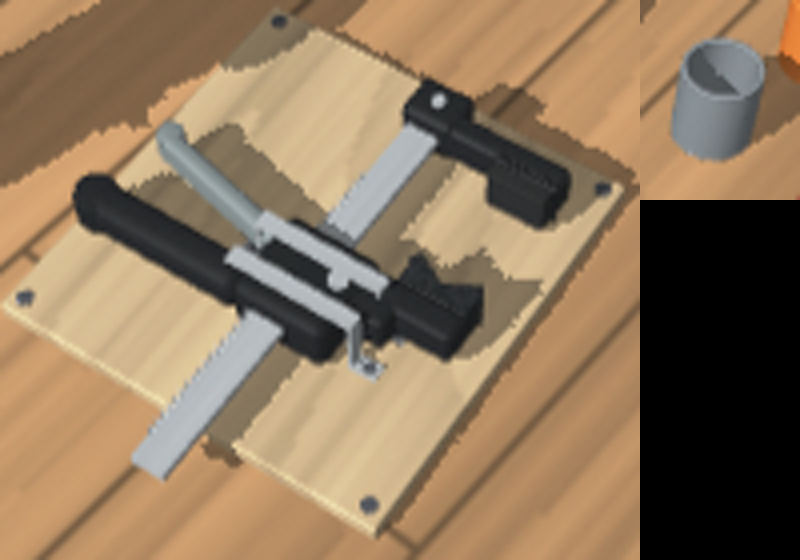

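Candidates for the coupling in the top view are grey (177,241), which I choose, orange (135,232), red (193,193) and the small grey one (488,309). The crop shows the chosen one is plain grey and wide. In the scene view it is at (395,177), and both views agree within about 2 px.

```bash
cat >> h.py <<'E'
from scipy.spatial.transform import Rotation as T
def mat(): q=observe()['tool_rot']; return T.from_quat(q[[1,2,3,0]]).as_matrix()
def delta(target,yaw=None):
    "tool-frame shift (mm) from measured pose to target; turn to bring tool y to world yaw"
    M=mat(); d=M.T@(np.array(target)-observe()['ee_pos'])*1000
    r=0 if yaw is None else -((yaw-np.arctan2(M[1,1],M[0,1])+np.pi)%(2*np.pi)-np.pi)
    return d.round(1),round(r,3)
E
python3 -c "
from h import *
print(delta((.45,-.25,.222),.108)); M=mat(); print(M.T@np.array([.14,.533,0])*1000)"
```

```text
(array([ 1.000e-01, -2.282e+02, -3.284e+02]), np.float64(-1.307))
[   0.57414159 -445.71776788 -324.07459289]
```

Request:
drive_tool(rows=[0,-23,-33,0,0,-23,-33,0,0,-23,-33,0,0,-23,-33,0,0,-23,-33,0,0,-23,-33,0,0,-23,-33,0,0,-23,-33,0,0,-23,-33,0,0,-23,-33,0], hand=92, newtons=15)

```text
t: 1.1
ee_pos: [0.4515, -0.2466, 0.2224]
tool_rot: [-0.131, -0.695, -0.131, 0.695]
ft_force: [0.4, -0.2, -0.4]
grip_width: 0.0803
```

Request:
drive_tool(rows=[0,-37,-27,0,0,-37,-27,0,0,-37,-27,0,0,-37,-27,0,0,-37,-27,0,0,-37,-27,0,0,-37,-27,0,0,-37,-27,0,0,-37,-27,0,0,-37,-27,0,0,-37,-27,0,0,-37,-27,0])

```text
t: 2.3
ee_pos: [0.5918, 0.2847, 0.222]
tool_rot: [-0.131, -0.695, -0.13, 0.695]
ft_force: [-0.0, -0.9, -0.4]
grip_width: 0.0799
```

Request:
drive_tool(rows=[0,0,0,-0.145,0,0,0,-0.145,0,0,0,-0.145,0,0,0,-0.145,0,0,0,-0.145,0,0,0,-0.145,0,0,0,-0.145,0,0,0,-0.145,0,0,0,-0.145,0,0,0,0])

```text
t: 3.3
ee_pos: [0.5915, 0.283, 0.222]
tool_rot: [0.526, 0.472, 0.527, -0.473]
ft_force: [0.3, -1.2, 0.1]
grip_width: 0.0799
```

```bash
python3 -c "
from h import *
snap('wrist','w1'); print(delta((.5897,.2834,.12),.108), observe()['ee_pos'], observe()['ft_force'])
print(proj('w1',(.5897,.2834,.055)))"
```

```text
(array([102. ,  -1.6,  -0.6]), np.float64(-0.005)) [0.59148062 0.28300836 0.2220455 ] [ 1.17898002 -0.72200496 -0.28466751]
(np.float64(322.63873885568773), np.float64(210.5626118567434))
```

View pics/w1.png

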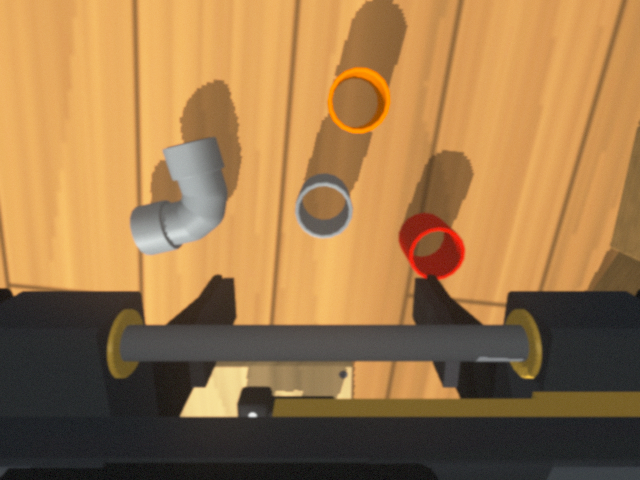

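The wrist view shows the grey rim centred at about (324,209), against a predicted (322.6,210.6), so it agrees within 2 mm. I'm descending.

Request:
drive_tool(rows=[40,-1,-1.3,0,40,0,0,0,40,0,0,0,40,0,0,0,25,0,0,0,12,0,0,0,0,0,0,0])

```text
t: 4.05
ee_pos: [0.5897, 0.284, 0.0242]
tool_rot: [0.525, 0.473, 0.526, -0.474]
ft_force: [-0.8, -0.1, 0.5]
grip_width: 0.0798
```

Request:
drive_tool(rows=[0,0,0,0,0,0,0,0,0,0,0,0,0,0,0,0,0,0,0,0,0,0,0,0], hand=0, newtons=12)

```text
t: 4.65
ee_pos: [0.5907, 0.2845, 0.026]
tool_rot: [0.526, 0.473, 0.526, -0.473]
ft_force: [-1.1, -0.8, 4.2]
grip_width: 0.0497
```

```bash
python3 -c "
from h import *
print(delta((.6145,.0004,.13),.108), observe()['ee_pos'], observe()['ft_force'])"
```

```text
(array([-104. ,   -6.3,  285. ]), np.float64(-0.002)) [0.59070018 0.28447268 0.02604938] [-1.06708736 -0.841097    4.19921789]
```

Request:
drive_tool(rows=[-30,0,0,0,-40,0,0,0,-34,0,0,0,0,-1,45,0,0,-1,45,0,0,-1,45,0,0,-1,45,0,0,-1,45,0,0,-1,40,0,0,0,5,0,0,0,0,0,0,0,0,0])

```text
t: 5.85
ee_pos: [0.6127, 0.0169, 0.1296]
tool_rot: [0.526, 0.473, 0.526, -0.472]
ft_force: [0.5, -0.1, -0.1]
grip_width: 0.0495
```

```bash
python3 -c "
from h import *
snap('wrist','w2'); snap('top','t2'); o=observe(); print(delta((.6145,.0004,.037),.108), o['ee_pos'], o['ft_force'], o['grip_width'])
import cv2
a=cv2.imread('pics/w2.png'); b=cv2.imread('pics/t2.png')[185:345,245:425]; b=cv2.resize(b,(450,400))
cv2.imwrite('pics/c3.png',a)
"
```

```text
(array([92.6, -0.1, 17.2]), np.float64(0.001)) [0.61275697 0.017459   0.12965256] [-0.08749817  0.54650395 -1.92502866] 0.04932319646215138
```

View pics/c3.png

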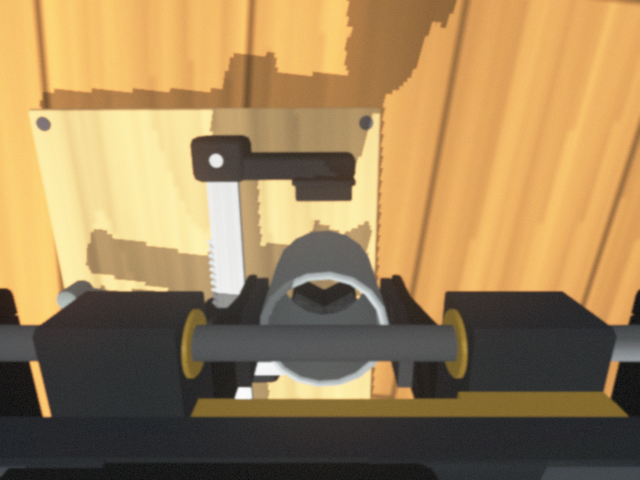

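```bash
python3 -c "
from h import *
th=.1083; R=np.array([[np.cos(th),-np.sin(th)],[np.sin(th),np.cos(th)]]); t=np.array([.55203,-.03553])
inv=lambda u,v,z: (R.T@(ray('w2',u,v,z)[:2]-t)*1000).round(1)
print('corners',inv(30,108,.012),inv(380,107,.012))
print('pad edges top',inv(296,200,.048),inv(352,200,.048)); print('pad top-front',inv(324,180,.048))
print('bar/jaw knob',inv(216,160,.052)); print('V apex',inv(324,312,.048), proj('w2',[*(R@np.array([.066,0])+t),.048]))
print('tcp',R.T@(observe()['ee_pos'][:2]-t)*1000)
print('coupling rim', inv(325,328,.13+.055-.026))
"
```

```text
corners [-132.2  128.8] [103.4 129.2]
pad edges top [48.1 73. ] [83.2 72.9]
pad top-front [65.7 85.5]
bar/jaw knob [ 1.1 98.2]
V apex [65.6 -4.7] (np.float64(324.5917630685575), np.float64(305.7846032019336))
tcp [66.09868356 46.11467415]
coupling rim [66.  46.9]
```

Request:
drive_tool(rows=[0,0,12,0,30,0,0,0,30,0,0,0,20,0,0,0,7,0,0,0,3,0,0,0,0,0,0,0])

```text
t: 6.65
ee_pos: [0.6147, 0.0035, 0.0402]
tool_rot: [0.526, 0.473, 0.526, -0.473]
ft_force: [0.3, 0.6, -0.8]
grip_width: 0.0494
```

Request:
drive_tool(rows=[1.5,0,0,0,0,0,0,0])

```text
t: 6.85
ee_pos: [0.6148, 0.0033, 0.0388]
tool_rot: [0.526, 0.473, 0.525, -0.473]
ft_force: [-0.4, -0.3, -1.0]
grip_width: 0.0495
```

Request:
drive_tool(rows=[0.5,0,1,0,0,0,1,0,0,0,0,0])

```text
t: 7.15
ee_pos: [0.6148, 0.0014, 0.038]
tool_rot: [0.526, 0.473, 0.526, -0.473]
ft_force: [-0.3, 0.5, 2.3]
grip_width: 0.0492
```

Request:
drive_tool(rows=[0,0,1,0,0,0,0,0])

```text
t: 7.35
ee_pos: [0.6149, 0.001, 0.038]
tool_rot: [0.526, 0.473, 0.526, -0.472]
ft_force: [-0.8, 1.4, 4.6]
grip_width: 0.0493
```

Request:
drive_tool(rows=[0,0,1,0,0,0,0,0])

```text
t: 7.55
ee_pos: [0.6149, 0.0008, 0.0381]
tool_rot: [0.526, 0.473, 0.526, -0.472]
ft_force: [-0.5, 5.0, 4.7]
grip_width: 0.0492
```

It's seated: the foot is on the board and the V pushes back with 5 N. I'm releasing it.

Request:
drive_tool(rows=[0,0,-0.7,0,0,0,0,0,0,0,0,0], hand=68)

```text
t: 7.85
ee_pos: [0.6144, -0.0007, 0.0372]
tool_rot: [0.526, 0.473, 0.526, -0.473]
ft_force: [0.7, -0.5, -1.2]
grip_width: 0.0584
```

Request:
drive_tool(rows=[-15,0,0,0,-35,0,0,0,-40,0,0,0,-5,0,0,0,0,0,0,0])

```text
t: 8.35
ee_pos: [0.6156, -0.0, 0.1347]
tool_rot: [0.527, 0.473, 0.525, -0.472]
ft_force: [-0.3, -1.2, 0.4]
grip_width: 0.0593
```

```bash
python3 -c "
from h import *
snap('wrist','w3'); o=observe(); print(o['ee_pos'])
th=.1083; R=np.array([[np.cos(th),-np.sin(th)],[np.sin(th),np.cos(th)]]); t=np.array([.55203,-.03553])
p=R@np.array([-.066,-.033])+t; print('pre-squeeze',p, delta([*p,.12],th-np.pi/2))
"
```

```text
[ 6.14719588e-01 -2.31730933e-04  1.33069884e-01]
pre-squeeze [ 0.48998359 -0.0754705 ] (array([  13. , -132. ,   61.6]), np.float64(1.568))
```

View pics/w3.png

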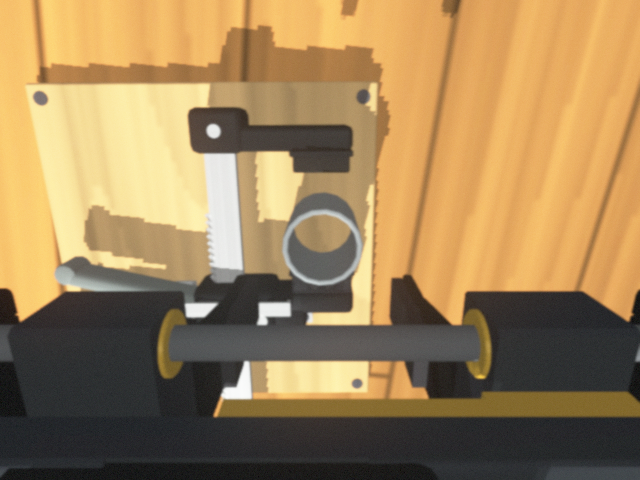

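Request:
drive_tool(rows=[0,-33,15.5,0,0,-33,15.5,0,0,-33,15.5,0,0,-33,15,0,0,0,0,0], hand=100)

```text
t: 8.9
ee_pos: [0.4856, -0.0786, 0.1308]
tool_rot: [0.524, 0.472, 0.525, -0.476]
ft_force: [0.5, -0.6, -0.0]
grip_width: 0.0855
```

Request:
drive_tool(rows=[0,0,0,0.142,0,0,0,0.142,0,0,0,0.142,0,0,0,0.142,0,0,0,0.142,0,0,0,0.142,0,0,0,0.142,0,0,0,0.142,0,0,0,0.142,0,0,0,0.142,0,0,0,0.148,0,0,0,0])

```text
t: 10.1
ee_pos: [0.4895, -0.0747, 0.1317]
tool_rot: [-0.038, -0.706, -0.038, 0.707]
ft_force: [-0.3, -0.1, 0.1]
grip_width: 0.0867
```

```bash
python3 -c "
from h import *
snap('wrist','w4'); o=observe(); print(o['ee_pos'],o['grip_width'])
th=.1083; R=np.array([[np.cos(th),-np.sin(th)],[np.sin(th),np.cos(th)]]); t=np.array([.55203,-.03553])
p=R@np.array([-.066,-.033])+t; print('pre-squeeze',p, delta([*p,.018],th-np.pi/2))
"
```

```text
[ 0.48958275 -0.07469832  0.13180999] 0.0868851157079109
pre-squeeze [ 0.48998359 -0.0754705 ] (array([113.8,   0.9,  -0.5]), np.float64(0.004))
```

View pics/w4.png

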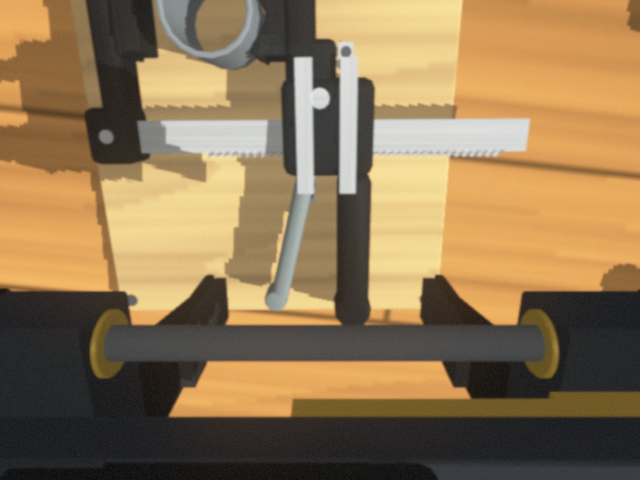

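The wrist view shows the trigger at (290,250) and the grip at (353,250) between the open fingers, with the coupling standing at (212,25). Next I check the numbers.

```bash
python3 -c "
from h import *
th=.1083; R=np.array([[np.cos(th),-np.sin(th)],[np.sin(th),np.cos(th)]]); t=np.array([.55203,-.03553])
inv=lambda u,v,z: (R.T@(ray('w4',u,v,z)[:2]-t)*1000).round(1)
print(inv(337,240,.034),inv(370,240,.034),inv(353,322,.034),inv(283,250,.045),inv(278,300,.045), 'tcp',R.T@(observe()['ee_pos'][:2]-t)*1000)
"
```

```text
[-70.2 -41.7] [-70.3 -64.3] [-133.2  -53.9] [-73.7  -5.5] [-110.1   -1. ] tcp [-66.31502783 -32.18901601]
```

Request:
drive_tool(rows=[35,1.8,0,0,35,0,0,0,30,0,0,0,10,0,0,0,4,0,0,0,0,0,0,0])

```text
t: 10.75
ee_pos: [0.4905, -0.0767, 0.0191]
tool_rot: [0.039, 0.706, 0.039, -0.706]
ft_force: [0.3, -0.4, 1.0]
grip_width: 0.0874
```

Request:
drive_tool(rows=[0,0,0,0,0,0,0,0,0,0,0,0], hand=70, newtons=14)

```text
t: 11.05
ee_pos: [0.4906, -0.077, 0.0194]
tool_rot: [0.039, 0.707, 0.038, -0.706]
ft_force: [0.1, 0.3, 0.5]
grip_width: 0.0703
```

Request:
drive_tool(rows=[0,3,0,0,0,3,0,0,0,3,0,0,0,2.5,0,0,0,0,0,0,0,0,0,0], hand=0)

```text
t: 11.65
ee_pos: [0.4904, -0.0869, 0.0182]
tool_rot: [-0.038, -0.705, -0.039, 0.707]
ft_force: [-4.5, 6.0, 2.1]
grip_width: 0.0367
```

Request:
drive_tool(rows=[0,0,0,0,0,0,0,0,0,0,0,0])

```text
t: 11.95
ee_pos: [0.4904, -0.0869, 0.0182]
tool_rot: [-0.038, -0.705, -0.039, 0.707]
ft_force: [-4.4, 6.2, 1.3]
grip_width: 0.0367
```

Full squeeze gives a width of 36.7 mm, which is the trigger's stop. Now I release and repeat.

Request:
drive_tool(rows=[0,-4,0,0,0,-4,0,0,0,-3.5,0,0,0,0,0,0,0,0,0,0], hand=78)

```text
t: 12.45
ee_pos: [0.4905, -0.0768, 0.0188]
tool_rot: [0.038, 0.706, 0.038, -0.706]
ft_force: [-0.5, 0.4, -0.2]
grip_width: 0.0654
```

```bash
python3 -c "
from h import *
snap('wrist','w5'); snap('top','t5'); o=observe(); print(o['ee_pos'],o['ft_force'])
a=cv2.imread('pics/w5.png')[:300]; b=cv2.resize(cv2.imread('pics/t5.png')[200:310,255:415],(640,300) if 0 else (436,300))
o=np.zeros((600,640,3),np.uint8); o[:300]=a; o[300:,:436]=b; cv2.imwrite('pics/c5.png',o)
"
```

```text
[ 0.49039767 -0.07689464  0.01874721] [-0.31756383  0.11722316  0.10608985]
```

View pics/c5.png

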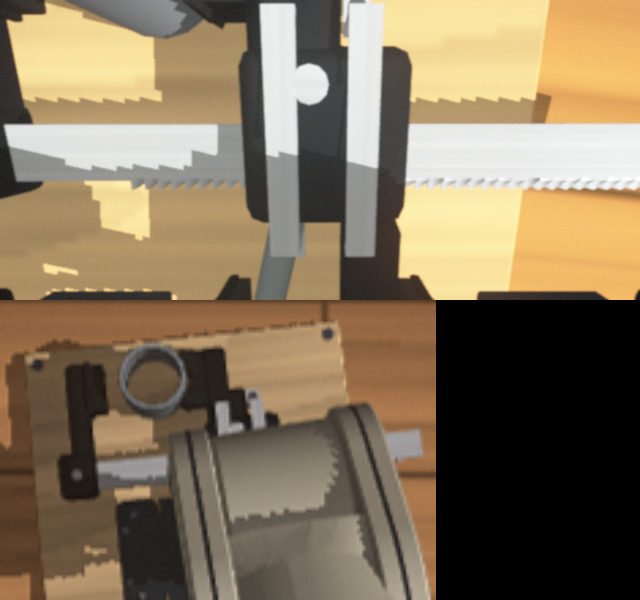

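The bar has advanced about one tooth: the knob in the top view moved about 2.3 px, or roughly 5 mm. The coupling still stands in the V. Next pumps.

Request:
drive_tool(rows=[0,3,0,0,0,3,0,0,0,3,0,0,0,1.5,0,0,0,0,0,0,0,0,0,0,0,0,0,0], hand=0)

```text
t: 13.25
ee_pos: [0.4904, -0.0869, 0.0182]
tool_rot: [-0.038, -0.705, -0.039, 0.707]
ft_force: [-3.0, 2.7, 1.2]
grip_width: 0.0369
```

Request:
drive_tool(rows=[0,-4,0,0,0,-4,0,0,0,-2.5,0,0,0,0,0,0,0,0,0,0], hand=78)

```text
t: 13.75
ee_pos: [0.4905, -0.0767, 0.0188]
tool_rot: [0.039, 0.706, 0.039, -0.706]
ft_force: [0.3, 0.4, -0.3]
grip_width: 0.0656
```

Request:
drive_tool(rows=[0,3,0,0,0,3,0,0,0,3,0,0,0,1.5,0,0,0,0,0,0,0,0,0,0,0,0,0,0], hand=0)

```text
t: 14.45
ee_pos: [0.4904, -0.0868, 0.0182]
tool_rot: [-0.038, -0.705, -0.039, 0.707]
ft_force: [-4.1, 3.9, 1.5]
grip_width: 0.0372
```

Request:
drive_tool(rows=[0,-4,0,0,0,-4,0,0,0,-2.5,0,0,0,0,0,0,0,0,0,0], hand=78)

```text
t: 14.95
ee_pos: [0.4905, -0.0767, 0.0188]
tool_rot: [0.038, 0.706, 0.039, -0.706]
ft_force: [0.4, 0.4, 0.6]
grip_width: 0.0652
```

```bash
python3 -c "
from h import *
snap('top','t6')
o=np.zeros((450,780,3),np.uint8)
for i,n in enumerate(['t5','t6']):
  o[:,i*390:(i+1)*390]=cv2.resize(cv2.imread(f'pics/{n}.png')[205:265,260:312],(390,450),interpolation=cv2.INTER_CUBIC)
cv2.imwrite('pics/c6.png',o)
"
```

```text
(no output)
```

View pics/c6.png

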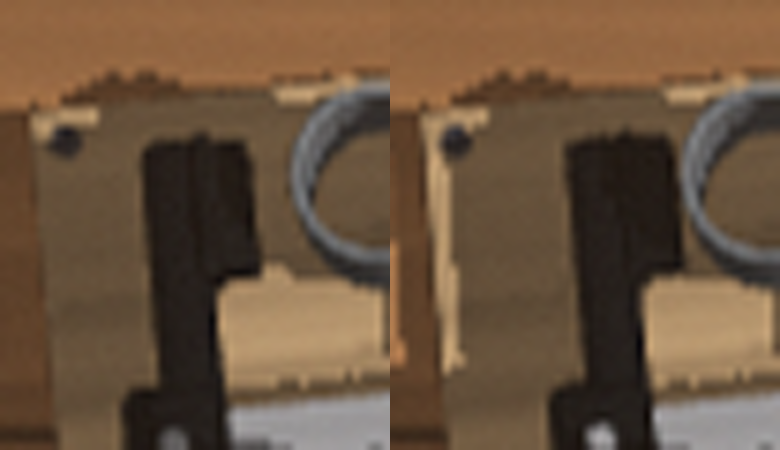

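Two more teeth won, and the pad is now nearly at the coupling (gap about 3 mm). Next is a gentle squeeze.

Request:
drive_tool(rows=[0,3,0,0,0,3,0,0,0,3,0,0,0,1,0,0,0,0,0,0,0,0,0,0,0,0,0,0,0,0,0,0,0,0,0,0], hand=0, newtons=14)

```text
t: 15.9
ee_pos: [0.4902, -0.0868, 0.0182]
tool_rot: [-0.038, -0.705, -0.039, 0.707]
ft_force: [-5.0, 2.3, 1.5]
grip_width: 0.0367
```

```bash
python3 -c "
from h import *
snap('top','t7'); o=observe();print(o['ft_force'],o['grip_width'])
def knob(n):
  a=cv2.imread(f'pics/{n}.png')[205:262,260:312]; return a
o=np.zeros((450,780,3),np.uint8)
for i,n in enumerate(['t6','t7']):
  o[:,i*390:(i+1)*390]=cv2.resize(cv2.imread(f'pics/{n}.png')[205:265,265:317],(390,450),interpolation=cv2.INTER_CUBIC)
cv2.imwrite('pics/c7.png',o)
a=[cv2.cvtColor(cv2.imread(f'pics/{n}.png'),cv2.COLOR_BGR2GRAY).astype(np.float32) for n in('t5','t6','t7')]
T0=a[0][250:272,276:292]
T1=cv2.resize(T0,None,fx=8,fy=8,interpolation=cv2.INTER_CUBIC)
for b in a:
  r=cv2.matchTemplate(cv2.resize(b[240:280,266:305],None,fx=8,fy=8,interpolation=cv2.INTER_CUBIC),T1,cv2.TM_CCOEFF_NORMED); m=cv2.minMaxLoc(r); print(m[1],np.array(m[3])/8)
"
```

```text
[-5.03552206  2.0222357  -0.37611191] 0.036967624401881914
0.9988315105438232 [10. 10.]
0.9546037316322327 [14.75  9.5 ]
0.9708550572395325 [17.125  9.   ]
```

Request:
drive_tool(rows=[0,0,0,0,0,0,0,0,0,0,0,0], newtons=9)

```text
t: 16.25
ee_pos: [0.4901, -0.0868, 0.0181]
tool_rot: [-0.038, -0.705, -0.039, 0.707]
ft_force: [-5.1, 2.1, 0.4]
grip_width: 0.0369
```

Request:
drive_tool(rows=[0,0,0,0,0,0,0,0,0,0,0,0], newtons=6)

```text
t: 16.55
ee_pos: [0.4902, -0.0866, 0.0182]
tool_rot: [-0.038, -0.705, -0.039, 0.707]
ft_force: [-4.8, 2.5, 1.8]
grip_width: 0.0373
```

Request:
drive_tool(rows=[0,0,0,0,0,0,0,0,0,0,0,0], newtons=4)

```text
t: 16.85
ee_pos: [0.4902, -0.0861, 0.0181]
tool_rot: [-0.038, -0.705, -0.039, 0.707]
ft_force: [-5.1, 3.3, 2.6]
grip_width: 0.0383
```

At the stop, the jaw force from this tooth is only about 14 N, so I take one more tooth and then a force-limited squeeze.

Request:
drive_tool(rows=[0,-4,0,0,0,-4,0,0,0,-2,0,0,0,0,0,0,0,0,0,0], hand=78, newtons=10)

```text
t: 17.35
ee_pos: [0.4906, -0.0767, 0.0188]
tool_rot: [0.039, 0.706, 0.039, -0.706]
ft_force: [-0.2, -0.8, 0.1]
grip_width: 0.0657
```

Request:
drive_tool(rows=[0,2,0,0,0,2,0,0,0,0,0,0,0,0,0,0,0,0,0,0,0,0,0,0,0,0,0,0], hand=0, newtons=9)

```text
t: 18.05
ee_pos: [0.4898, -0.0804, 0.0183]
tool_rot: [-0.038, -0.706, -0.039, 0.707]
ft_force: [-4.0, 4.2, 1.3]
grip_width: 0.0499
```

Request:
drive_tool(rows=[0,0,0,0,0,0,0,0,0,0,0,0,0,0,0,0,0,0,0,0], newtons=11.5)

```text
t: 18.55
ee_pos: [0.49, -0.0812, 0.0183]
tool_rot: [-0.038, -0.706, -0.038, 0.706]
ft_force: [-5.0, 0.0, -2.3]
grip_width: 0.0482
```

Request:
drive_tool(rows=[0,0,0,0,0,0,0,0,0,0,0,0,0,0,0,0,0,0,0,0])

```text
t: 19.05
ee_pos: [0.4899, -0.0812, 0.0183]
tool_rot: [-0.038, -0.706, -0.038, 0.706]
ft_force: [-5.1, -1.2, -1.3]
grip_width: 0.0478
```

```bash
python3 -c "
from h import *
snap('top','t8'); snap('scene','s8'); o=observe();print(o['ft_force'],o['grip_width'])
o=np.zeros((480,800,3),np.uint8)
o[:,:320]=cv2.resize(cv2.imread('pics/t8.png')[205:265,268:308],(320,480),interpolation=cv2.INTER_CUBIC)
o[:,320:]=cv2.resize(cv2.imread('pics/s8.png')[190:310,240:360],(480,480),interpolation=cv2.INTER_CUBIC)
cv2.imwrite('pics/c8.png',o)
"
```

```text
[-5.00328892 -0.22471697 -1.75466288] 0.04826280451324291
```

View pics/c8.png

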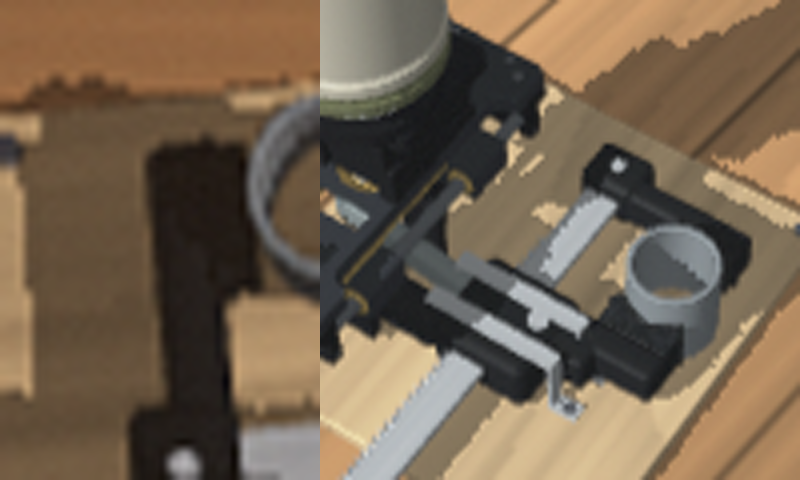

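The coupling stands upright, clamped between the V and the pad, and both fingers are loaded evenly. I add a touch more squeeze, to about 25 N at the jaw.

Request:
drive_tool(rows=[0,0.4,0,0,0,0,0,0,0,0,0,0,0,0,0,0,0,0,0,0,0,0,0,0,0,0,0,0], newtons=12.5)

```text
t: 19.85
ee_pos: [0.49, -0.0815, 0.0183]
tool_rot: [-0.038, -0.706, -0.038, 0.706]
ft_force: [-5.0, -0.5, -1.8]
grip_width: 0.0476
```

```bash
python3 -c "
from h import *
o=observe();print(o['t'],o['ft_force'],o['grip_width']); print(sign_off())"
```

```text
19.85 [-4.98070936 -0.53553326 -1.80584001] 0.047631926217354105
the job is handed in; nothing more can be done
None
```

I stood the larger grey coupling on end against the V pad and released it. Four pumps of the trigger brought the jaw up to it. I handed in at 19.85 s with the hand still squeezing the trigger at 12.5 N.

- **Grip:** the last pictures, taken just before the final increase from 11.5 to 12.5 N, show the coupling upright between pad and V. I estimate 23–25 N at the jaw from the squeeze force and the trigger travel. Jaw force could not be measured directly.
- **Hand:** the fingers stalled on the grip and trigger at 47.6 mm, with almost no net force along the squeeze. A steady side force of about 5 N on the wrist remained.
- **Checks that differed:** the camera views disagreed by about 2 mm, within calibration. On the fourth squeeze the image showed about 5 mm of bar travel where 6.6 mm was expected. I didn't pursue that, since the force and width readings agreed with each other.
- **Bystanders:** I did not touch the other fittings or the stock bin, though I took no final picture to confirm they stayed put.

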